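# Sweep the sawn-off ends into the scrap pan

### The job

Sawing is done: with the fingertips, sweep the three short brass ends along the sawing board and off its open end, so that all three drop into the scrap pan. Push them only; do not pick them up or carry them. Leave the long brass bar lying along the fence and the steel punch standing on the board where they are, and do not disturb the doming block, mallet, brush and bowl beside the board and pan.

Things in the scene. Friction and masses are not known exactly. Their poses are not given: they have to be found in the camera images.
- board: Fixed sawing board of dark wood, 270 (x) by 320 mm (y), flat top 45 mm above the bench. Origin: centre of its footprint at bench level; +x away from the robot, +y left, z up; turned up to 0.18 rad. Far edge: fence, 27 mm above the top, inner face x = 115 mm. Near edge and left end: lips 10 mm above the top, inner faces x = -123, y = 148 mm. Right end open at y = -160 mm.
- board_end (a point): Middle of the top edge of the board's open right end (board frame x = 0, y = -160 mm, 45 mm above the bench); axes as the board's. The end is level with the top, without a lip; the scrap pan lies below it on the -y side.
- pan: Open sheet-steel scrap pan, fixed, 250 (x) by 170 mm (y), axes as the board's; its 22 mm high edge is tucked under the board's open end, the other walls are 40 mm high, 2 mm thick: all lower than the board's top. Inner floor 2 mm above the bench. Origin: centre of its underside, about 225 mm to the right (-y) of the board's origin.
- end_round: Short sawn end of round brass bar, 26 mm diameter, 16 mm high, standing on a flat face. Lies loose, underside on the board's top (origin height 45 mm above the bench) in one of four rows about 52 mm apart across the board. Origin: centre of the underside.
- end_square: Short sawn end of square brass bar, 22 x 22 mm, 16 mm high. Lies loose, underside on the board's top (origin height 45 mm above the bench) in one of four rows about 52 mm apart across the board. Origin: centre of the underside; axes along its sides.
- end_tube: Short sawn end of brass tube, 30 mm outside and 22 mm inside diameter, 16 mm high, standing on end. Lies loose, underside on the board's top (origin height 45 mm above the bench) in one of four rows about 52 mm apart across the board. Origin: centre of the underside.
- punch: Steel doming punch standing upright and loose on the board in the remaining row: 18 mm shaft, 20 mm round head, 63 mm high; tips over if pushed. Origin: centre of its foot. To be left standing where it is.
- bar: Long square brass bar, 18 x 18 x 200 mm, 0.55 kg, lying loose on the board along the fence (length along y). Origin: centre of its underside. To be left where it is.
- doming_block: Steel cube of 55 mm with hollows, on the bench left of the board, near the robot. Origin: centre of its underside. Leave alone.
- hide_mallet: Mallet with a hide head 50 mm across and 100 mm long, 255 mm overall, lying on the bench left of the board. Origin: under the middle of its length. Leave alone.
- copper_bowl: Small copper bowl, 124 mm across and 48 mm high, standing on the bench right of the pan. Origin: centre of its underside. Leave alone.
- wire_brush: Brush with a wooden handle, 210 mm long, 20 mm high, lying on the bench right of the pan. Origin: under the middle of its length. Leave alone.

How it is judged:
By the outcome, as a careful person would: the job done as asked, in the order asked, and still so for the second after the job is handed in, with the robot touching nothing.
It also fails if it takes over 61 s, if anything falls off the work surface, if the arm or the gripper's body presses on something with over 40 N, if the wrist force passes 120 N, or if a joint passes its speed limit or range.

### The arm

A 7-joint arm with a two-finger parallel gripper is mounted at the origin on the work surface. World frame = base frame: x ahead of the robot, y to its left, z up, the work surface at z = 0. Lengths are in m, angles in rad, forces in N, time in s.
With the tool pointing down it reaches from about 0.4 to 0.9 m from the base axis. Payload 5.6 kg.
Tool frame: the origin (TCP) lies midway between the tips of the shut fingers; the grasp point (between the pads) lies 19 mm behind it; y points along the fingers, z is the direction in which the jaws open and shut, and the axes are right-handed (so a half turn about y gives the same grasp; the last joint's range is limited). The gripper opens to 92 mm and grips with 3 to 60 N. Pads are 20 mm wide; open, the fingers measure 128 mm over their backs; the gripper's body (75 mm by 189 mm) begins 69 mm behind the grasp point.
Start: joints at [1.21, 0.468, -0.012, 1.603, 0.006, 1.071, -0.056], TCP at [0.203, -0.617, 0.215] pointing down, gripper open.
Joint ranges: [-2.53, 2.53], [-0.31, 2.02], [-1.57, 1.55], [0.28, 2.44], [-1.29, 4.43], [0.15, 1.84], [-2.92, 2.92]. Speed limits (rad/s): [2.57, 2.57, 3.14, 3.14, 3.14, 3.14, 3.14].

### API

Orientations are given as a 3x3 rotation matrix whose columns are the frame's x, y, z axes.
In Python, from station import env, effector, solver, viewer, workorder, search_frame, tip_of gives the robot as it stands. Calls block until the motion is done:
- env.reach(position, orientation): joint-space move of the TCP to a pose.
- env.movel(position, frame=None, rate=0.15): straight line of the TCP; frame=None keeps the orientation; rate is the mean speed in m/s.
- env.goto_joints(angles): joint-space move.
- effector.release() and effector.grasp(squeeze=None): open the fingers fully, or close them until they stop; squeeze is the grip in N (None keeps the last).
- env.pause(seconds).
- solver.inverse_kinematics(position, orientation): joint angles nearest the present ones, or None.
- env.sense(): the state.
- viewer.read_camera(name): name is "scene" or "side" or "wrist"; returns (picture, depth): 480x640x3 uint8, red, green, blue; 480x640 float32, m along the optical axis (not along the pixel's ray), 0 where there is no reading.
- viewer.camera_info(name): a dict with "intrinsics" (3x3 intrinsics, pixels), "dist_coeffs" ([k1, k2, p1, p2, k3] as OpenCV has them; the pictures are not rectified), "eye" and "rotation" of the camera in the world; the wrist camera has in their place "T_tool_cam" (4x4, takes a point from camera to tool coordinates, whose origin is the TCP and whose axes are the tool frame's). Camera axes: x right, y up, looking along -z (the intrinsics and any distortion apply to the point x, -y, -z); pixel columns grow to the right and rows downward; lengths in m; the calibration is good to about 2 mm. A picture is of the moment at which its call begins: read the wrist's pose just before it. camera_info takes no time and is no camera call.
A pose or a line that the arm cannot do raises env.PlanningError and nothing moves.
- workorder.finish_job(): hands the job in, once; it reports no verdict.
Trained networks look in the newest picture that a camera, given by its name, has taken for a name from the list of things; names that differ only in an ending like _2 or _b are one class to them, and where a whole thing is asked for, a point or a joint stands for the part that bears it (a point fixed in the world has none). Each returns a list of dicts, best first, with "score" (0 to 1); they miss things now and then, are a little off and sometimes report something else, mostly with a low value. They report only what shows in the picture. A call takes as long as a camera call.
- search_frame(camera, name): "at" ([x, y, z] in m, in world coordinates, good to about 4 mm: the middle of the surface that is visible of it).
- tip_of(camera, name): "at" ([x, y, z] in m, in world coordinates, good to about 4 mm: a listed point, or the origin of a listed thing).
The state is a dict: "t": time; "joint_positions": joint angles; "joint_velocities": joint speeds; "tau": joint torques, N m; "ee_pos": TCP position; "tcp_rot": TCP orientation; "wrist_force": force on the tool from outside, world axes, zero at the start; "moment": the same for the moment, N m; "gripper_width": finger opening in m.
Only numpy, scipy, OpenCV 4.12 (cv2) and the standard library are available. Lean on these libraries where they do the work, as an engineer would, in place of code of your own. Each camera call takes 0.05 s, during which the arm holds its last target. There are 200 camera calls.

## Working session

There is one attempt and no reset: what is moved stays moved. The work goes in short steps, each a Python script; the robot and the scene stay as the last script left them, time stands still between calls to the robot, and variables do not carry over. Pictures are saved under pics/ and viewed, on a budget of 10 in all, crops included, one or two more only if the job needs it, and the job is handed in when it is done.

```bash
ls; mkdir -p pics; python3 - <<'E'
from station import env,viewer,search_frame,tip_of
import cv2,numpy as np
s=env.sense();print(s['t'],s['ee_pos'],s['tcp_rot'],s['gripper_width'])
for c in['scene','side']:
    p,d=viewer.read_camera(c);cv2.imwrite(f'pics/{c}0.png',p[:,:,::-1])
    i=viewer.camera_info(c);print(c,i)
    for n in['board','board_end','pan','end_round','end_square','end_tube','punch','bar','copper_bowl','wire_brush','doming_block','hide_mallet']:
        print(n,[(np.round(r['at'],3).tolist(),round(r['score'],2)) for r in tip_of(c,n)[:2]])
E
```

```text
pics
0.0 [ 0.20285437 -0.61692698  0.21365571] [[-9.49959128e-01 -6.46823393e-04  3.12373553e-01]
 [-3.12374203e-01  1.60999118e-03 -9.49957770e-01]
 [ 1.11536242e-04 -9.99998495e-01 -1.73147676e-03]] 0.09179679459206673
scene {'intrinsics': array([[560.82780644,   0.        , 322.49294855],
       [  0.        , 560.82780644, 236.35179471],
       [  0.        ,   0.        ,   1.        ]]), 'dist_coeffs': array([-0.11777827,  0.        ,  0.        ,  0.        ,  0.        ]), 'eye': array([1.26828078, 0.86083602, 0.99975537]), 'rotation': array([[-0.78625524, -0.39265115,  0.47710351],
       [ 0.61788239, -0.50574435,  0.60203323],
       [ 0.00490337,  0.76814564,  0.64025638]])}
board [([0.59, 0.049, 0.003], 0.85)]
board_end [([0.575, -0.107, 0.042], 0.71)]
pan [([0.566, -0.168, -0.002], 0.6)]
end_round [([0.662, 0.088, 0.046], 0.6)]
end_square [([0.594, 0.049, 0.004], 0.59), ([0.556, 0.067, 0.043], 0.56)]
end_tube [([0.495, 0.04, 0.046], 0.62)]
punch [([0.609, 0.088, 0.046], 0.43)]
bar [([0.695, 0.027, 0.044], 0.56), ([0.659, 0.084, 0.046], 0.52)]
copper_bowl [([0.642, -0.48
[... 445 characters left out ...]
54, 0.58660588]), 'rotation': array([[-0.85545976,  0.25408406, -0.45125369],
       [-0.5178474 , -0.42771162,  0.74087573],
       [-0.00476173,  0.86746992,  0.49746685]])}
board [([0.592, 0.047, -0.002], 0.65), ([0.559, 0.065, 0.045], 0.63)]
board_end [([0.577, -0.111, 0.049], 0.61)]
pan [([0.566, -0.177, 0.001], 0.58)]
end_round [([0.661, 0.086, 0.043], 0.47)]
end_square [([0.556, 0.065, 0.043], 0.66)]
end_tube [([0.498, 0.041, 0.047], 0.59)]
punch [([0.605, 0.084, 0.044], 0.76)]
bar [([0.692, 0.031, 0.048], 0.9)]
copper_bowl [([0.635, -0.48, 0.002], 0.9)]
wire_brush [([0.406, -0.55, -0.003], 0.68)]
doming_block [([0.417, 0.427, -0.0], 0.96)]
hide_mallet [([0.631, 0.478, -0.001], 0.57)]
```

View pics/scene0.png

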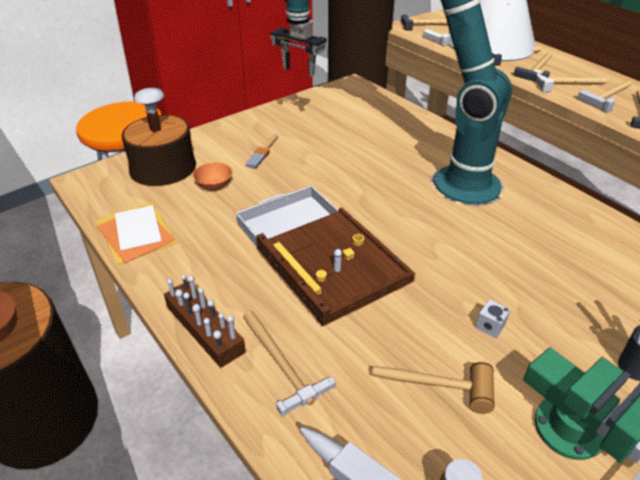

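View pics/side0.png

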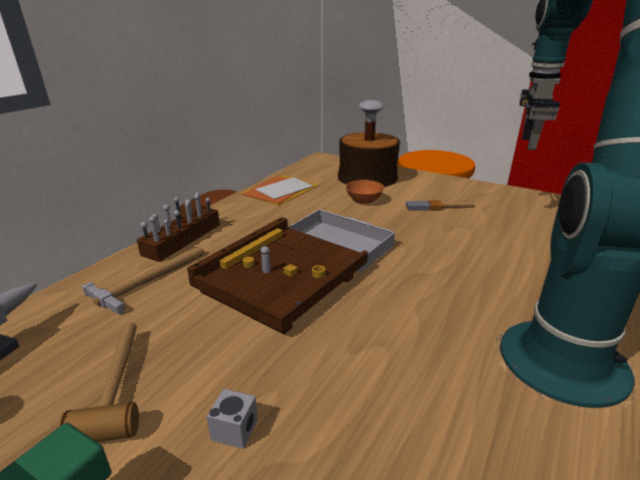

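The views agree. Going from the robot outward, the rows hold the tube (px 358,240 in scene), the square (348,254), the punch (338,258) and the round (321,275), with the bar at the fence. The pan lies behind the right end. The board yaw is about -0.1. Next I'll shut the fingers with the jaws across the rows and take a close look from above.

```bash
cat > h.py <<'E'
from station import env,effector,viewer,search_frame,tip_of,workorder,solver
import cv2,numpy as np
YAW=-0.10
def rot(yaw):
    z=np.array([np.cos(yaw),np.sin(yaw),0]);y=np.array([0,0,-1.]);return np.column_stack([np.cross(y,z),y,z])
def look(name,things):
    s=env.sense();p,d=viewer.read_camera('wrist');cv2.imwrite(f'pics/{name}.png',p[:,:,::-1])
    for n in things: print(n,[(np.round(r['at'],4).tolist(),round(r['score'],2)) for r in tip_of('wrist',n)[:2]])
    return s,p,d
E
python3 - <<'E'
from h import *
print(viewer.camera_info('wrist'))
effector.grasp(5)
env.reach([0.56,0.0,0.33],rot(YAW))
s,p,d=look('w1',['board','board_end','pan','end_round','end_square','end_tube','punch','bar'])
np.save('d.npy',d);print(s['t'],s['ee_pos'],s['tcp_rot'],s['joint_positions'],s['gripper_width'])
E
```

```text
{'intrinsics': array([[362.21720135,   0.        , 317.20153244],
       [  0.        , 362.21720135, 235.74222197],
       [  0.        ,   0.        ,   1.        ]]), 'dist_coeffs': array([-0.01794283,  0.        ,  0.        ,  0.        ,  0.        ]), 'T_tool_cam': array([[ 4.29848175e-04, -9.69676353e-01, -2.44392278e-01,
        -6.83838354e-02],
       [ 1.23709831e-04,  2.44392351e-01, -9.69676422e-01,
        -1.68374620e-01],
       [ 9.99999900e-01,  3.86579913e-04,  2.25010103e-04,
         3.80054945e-04],
       [ 0.00000000e+00,  0.00000000e+00,  0.00000000e+00,
         1.00000000e+00]])}
board [([0.5908, 0.0519, 0.001], 0.72)]
board_end [([0.5769, -0.1084, 0.0456], 0.72)]
pan []
end_round [([0.6574, 0.0864, 0.0458], 0.78), ([0.6039, 0.0917, 0.0416], 0.54)]
end_square [([0.5521, 0.0678, 0.0444], 0.87)]
end_tube [([0.4963, 0.0363, 0.043], 0.69)]
punch [([0.604, 0.0923, 0.0428], 0.65)]
bar [([0.6901, 0.0307, 0.051], 0.75)]
5.2 [ 0.56003309 -0.00134967  0.32967697] [[-1.02027604e-01 -5.55195450e-04  9.94781413e-01]
 [-9.94781506e-01 -2.94799960e-04 -1.02027778e-01]
 [ 3.49906879e-04 -9.99999802e-01 -5.22220433e-04]] [ 0.49322226  0.29748865 -0.6812047   1.65095994  0.1951295   1.26300907
 -0.32824065] 0.00046013260650351503
```

View pics/w1.png

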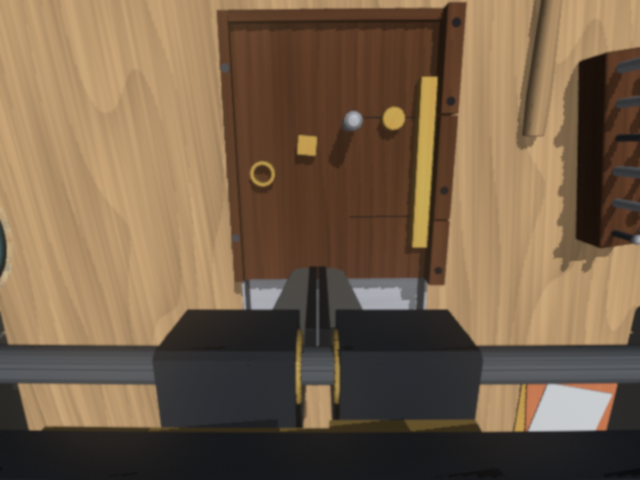

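The wrist view shows the tube (262,174), square (307,146), punch (353,120), round (394,118), and the bar from (430,77) to (420,248). The open end is at row ~280, with the pan beyond it. I'll check the networks' results against these pixels.

```bash
cat >> h.py <<'E'
def px(u,v,z,s,info=viewer.camera_info('wrist')):
    q=cv2.undistortPoints(np.array([[[u,v]]],float),info['intrinsics'],info['dist_coeffs'])[0,0]
    T=np.eye(4);T[:3,:3]=s['tcp_rot'];T[:3,3]=s['ee_pos'];T=T@info['T_tool_cam']
    r=T[:3,:3]@[q[0],-q[1],-1];o=T[:3,3];return o+r*(z-o[2])/r[2]
E
python3 - <<'E'
from h import *
s=env.sense()
for n,u,v,z in [('round',394,118,.061),('sq',307,146,.061),('tube',262,174,.061),('punch head',353,120,.1),('bar tl',422,77,.063),('bar tr',437,77,.063),('bar bl',412,247,.063),('bar br',427,248,.063),('lip out far',219,12,.055),('lip out near',236,284,.055),('lip in far',231,25,.055),('lip in near',245,281,.055),('end l',246,281,.045),('end r',428,278,.045)]:
    print(n,np.round(px(u,v,z,s),4))
E
```

```text
round [0.658  0.0886 0.061 ]
sq [0.5547 0.0674 0.061 ]
tube [0.4978 0.0405 0.061 ]
punch head [0.6068 0.089  0.1   ]
bar tl [0.6911 0.1295 0.063 ]
bar tr [0.7079 0.1279 0.063 ]
bar bl [ 0.6723 -0.0677  0.063 ]
bar br [ 0.691  -0.0709  0.063 ]
lip out far [0.4735 0.2201 0.055 ]
lip out near [ 0.4434 -0.0975  0.055 ]
lip in far [0.4847 0.2058 0.055 ]
lip in near [ 0.4558 -0.0945  0.055 ]
end l [ 0.4546 -0.0983  0.045 ]
end r [ 0.6964 -0.1184  0.045 ]
```

```bash
cat >> h.py <<'E'
YAW=-0.093
O=np.array([0.591,0.050])
R2=np.array([[np.cos(YAW),-np.sin(YAW)],[np.sin(YAW),np.cos(YAW)]])
def tob(w): return R2.T@(np.array(w[:2])-O)
def tow(x,y,z): return np.append(O+R2@[x,y],z)
def sweep(w,half,dx=0):
    x,y=tob(w);x+=dx;ys=y+half+10e-3+9e-3
    print('row',x,'start',ys)
    env.reach(tow(x,ys,0.15),rot(YAW))
    env.movel(tow(x,ys,0.0505),rot(YAW),rate=.08)
    s=env.sense();print('down',s['ee_pos'],s['wrist_force'])
    env.movel(tow(x,-.172,0.0505),rot(YAW),rate=.08)
    s=env.sense();print('end',tob(s['ee_pos']),s['ee_pos'],s['wrist_force'])
    env.movel(tow(x,-.172,0.15),rate=.2);print(env.sense()['t'])
E
python3 - <<'E'
from h import *
for n,w in dict(round=(.6585,.0875),sq=(.5545,.067),tube=(.497,.039),punch=(.606,.089),bar=(.6906,.0297)).items(): print(n,tob(w))
sweep((.497,.039),.015)
p,d=viewer.read_camera('side');cv2.imwrite('pics/side1.png',p[:,:,::-1])
E
```

```text
round [0.06372583 0.0436064 ]
sq [-0.03792099  0.01353693]
tube [-0.09257226 -0.01968187]
punch [0.01131341 0.04022446]
bar [ 0.10105477 -0.01096282]
row -0.09257226391949908 start 0.014318131368729111
down [0.50056487 0.07294689 0.05097112] [-0.25143424 -0.31761845 -0.20816795]
end [-0.09255807 -0.17168057] [ 0.48289862 -0.11234317  0.05052021] [ 0.32341087  0.70883108 -0.2950362 ]
10.9917
```

View pics/side1.png

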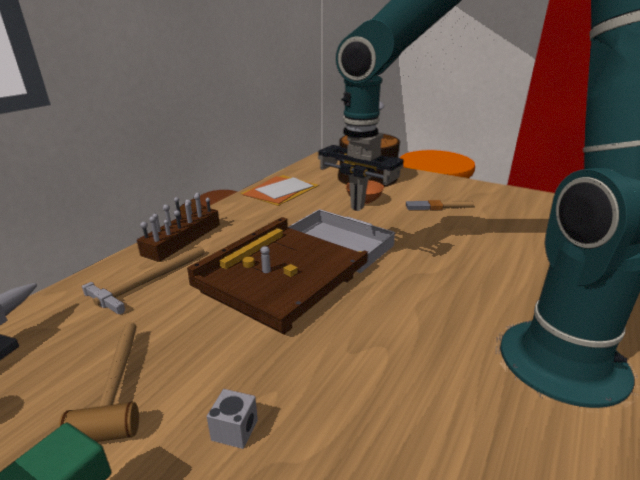

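The tube has left the board and everything else is in place. I'll sweep the square and the round next.

```bash
python3 - <<'E'
from h import *
sweep((.5545,.067),.013)
sweep((.6585,.0875),.013,-.001)
env.reach(tow(0,-.10,.36),rot(YAW))
s,p,d=look('w2',['end_round','end_square','end_tube','punch','bar'])
print(s['t'])
p,d=viewer.read_camera('scene');cv2.imwrite('pics/scene2.png',p[120:340,180:460,::-1].repeat(2,0).repeat(2,1))
E
```

```text
row -0.037920991457305014 start 0.04553692752787716
down [0.55787956 0.09898103 0.05101964] [-0.20121566 -0.61005482 -0.50274368]
end [-0.03789961 -0.17168268] [ 0.53732069 -0.11742119  0.05051728] [-0.40793892 -0.33947618 -0.02326961]
16.85
row 0.06272583163665335 start 0.07560640299562567
down [0.66093007 0.11957264 0.05115496] [-0.24762896 -0.3141376   0.495134  ]
end [ 0.06273871 -0.17169568] [ 0.6375229  -0.12678001  0.05051405] [-0.1667085  -0.16830211  0.00463458]
23.175
end_round [([0.634, -0.1209, 0.0123], 0.58)]
end_square [([0.5372, -0.1097, 0.014], 0.55)]
end_tube [([0.4743, -0.1358, 0.0186], 0.66)]
punch [([0.6047, 0.0914, 0.0445], 0.82)]
bar [([0.6913, 0.0301, 0.0484], 0.88)]
24.0917
```

View pics/scene2.png

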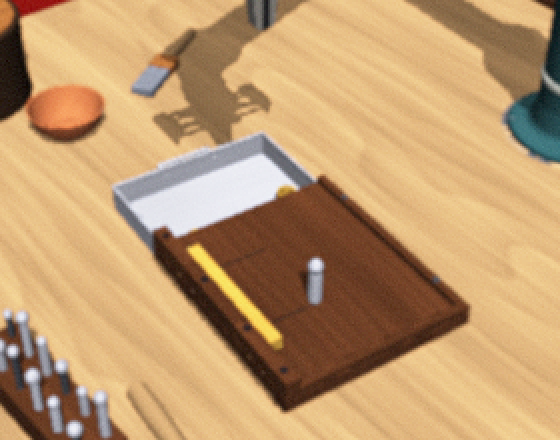

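View pics/w2.png

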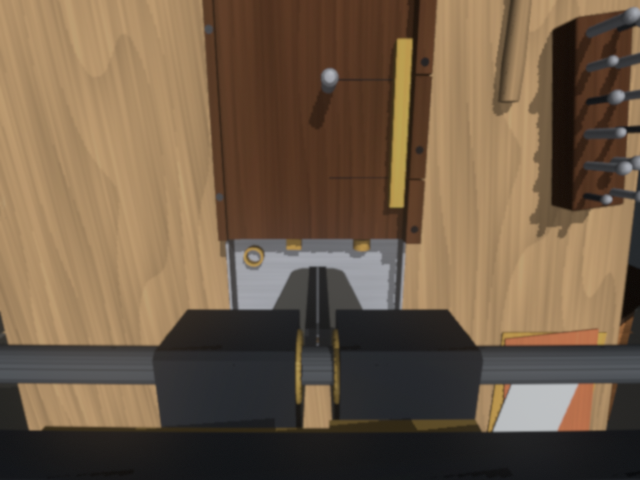

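The tube lies flat in the pan. The square (293,244) and the round (362,245) sit close to the board's end, so I'll look at them from the pan side.

```bash
python3 - <<'E'
from h import *
env.reach(tow(0,-.36,.2),rot(YAW))
s,p,d=look('w3',['end_round','end_square','end_tube'])
print(s['t'])
u0,v0=160,20
cv2.imwrite('pics/w3c.png',cv2.resize(p[0:250,170:470,::-1],None,fx=2.4,fy=2.4))
for n in ['end_round','end_square','end_tube']:
    for r in search_frame('wrist',n)[:2]: print(n,np.round(r['at'],4),tob(r['at']),r['score'])
E
```

```text
end_round [([0.6349, -0.1247, 0.0146], 0.61)]
end_square []
end_tube [([0.4783, -0.1348, 0.0194], 0.84)]
25.6083
end_round [ 0.6329 -0.1314  0.0237] [ 0.05856483 -0.17672502] 0.59
end_square [ 0.5359 -0.1239  0.0245] [-0.03871249 -0.17826543] 0.65
end_tube [ 0.4744 -0.1332  0.0204] [-0.09908308 -0.1932365 ] 0.84
```

View pics/w3c.png

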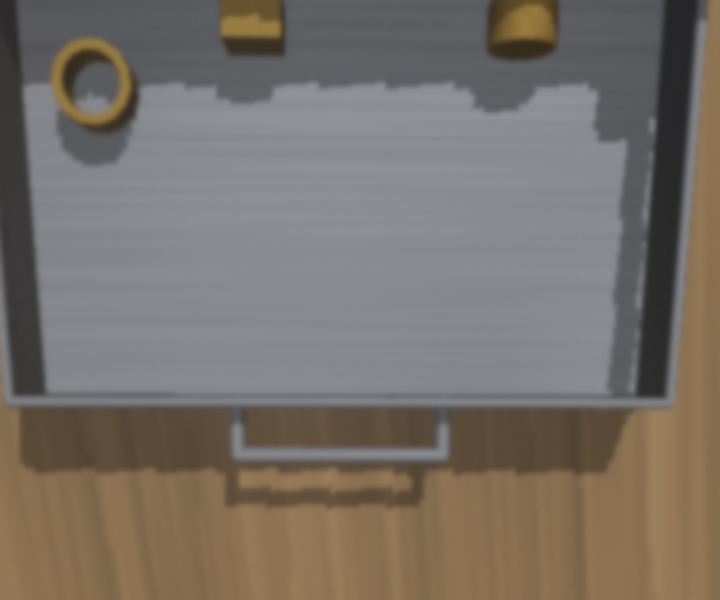

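```bash
python3 - <<'E'
from h import *
env.reach(tow(0,-.32,.13),rot(YAW))
s,p,d=look('w4',['end_round','end_square','end_tube'])
print(s['t'])
cv2.imwrite('pics/w4c.png',cv2.resize(p[0:220,150:490,::-1],None,fx=2.3,fy=2.3))
info=viewer.camera_info('wrist');T=np.eye(4);T[:3,:3]=s['tcp_rot'];T[:3,3]=s['ee_pos'];T=T@info['T_tool_cam']
# depth cloud -> board frame; profile of z along y in the two rows
v,u=np.mgrid[0:300,100:540];q=cv2.undistortPoints(np.stack([u,v],-1).reshape(-1,1,2).astype(float),info['intrinsics'],info['dist_coeffs'])[:,0]
D=d[v,u].ravel();P=np.c_[q[:,0]*D,-q[:,1]*D,-D]@T[:3,:3].T+T[:3,3];P=P[D>0]
B=(P[:,:2]-O)@R2
for n,x0 in [('sq',-.038),('round',.06),('empty',.01)]:
    print(n)
    for y in np.arange(-.21,-.145,.004):
        m=(abs(B[:,0]-x0)<.005)&(abs(B[:,1]-y)<.002)
        if m.any(): print(round(y,3),np.round(np.percentile(P[m,2],[5,50,95]),3))
E
```

```text
end_round [([0.635, -0.1202, 0.0154], 0.91)]
end_square [([0.5406, -0.1075, 0.0143], 0.87)]
end_tube [([0.4783, -0.1324, 0.0189], 0.7)]
26.375
sq
-0.21 [-0.001  0.     0.001]
-0.206 [-0.001  0.     0.001]
-0.202 [-0.001  0.     0.001]
-0.198 [-0.001  0.     0.001]
-0.194 [-0.001  0.     0.002]
-0.19 [-0.001  0.     0.002]
-0.186 [-0.001  0.     0.002]
-0.182 [-0.     0.007  0.022]
-0.178 [0.021 0.022 0.023]
-0.174 [0.021 0.022 0.024]
-0.17 [0.021 0.022 0.024]
-0.166 [0.021 0.022 0.024]
-0.158 [-0.     0.025  0.032]
-0.154 [-0.001  0.     0.002]
-0.15 [-0.     0.     0.001]
round
-0.21 [-0.001  0.     0.001]
-0.206 [-0.001  0.     0.002]
-0.202 [-0.001  0.     0.001]
-0.198 [-0.001  0.     0.002]
-0.194 [-0.001  0.     0.001]
-0.19 [-0.001  0.     0.001]
-0.186 [-0.001  0.     0.002]
-0.182 [-0.     0.015  0.026]
-0.178 [0.023 0.025 0.027]
-0.174 [0.023 0.025 0.027]
-0.17 [0.023 0.025 0.027]
-0.166 [0.023 0.025 0.027]
-0.162 [0.    0.001 0.002]
-0.158 [-0.001  0.024  0.032]
-0.154 [-0.001  0.     0.001]
-0.15 [-0.001 -0.     0.001]
empty
-0.21 [-0.001  0.     0.002]
-0.206 [-0.001  0.     0.002]
-0.202 [-0.001  0.     0.001]
-0.198 [-0.001  0.     0.001]
-0.194 [-0.001  0.     0.002]
-0.19 [-0.001  0.     0.001]
-0.186 [-0.001  0.     0.001]
-0.182 [-0.001  0.     0.001]
-0.178 [-0.001  0.     0.001]
-0.174 [-0.001  0.     0.001]
-0.17 [-0.001  0.     0.001]
-0.166 [-0.001  0.     0.001]
-0.162 [-0.001  0.     0.001]
-0.158 [-0.001  0.002  0.031]
-0.154 [-0.001  0.     0.001]
-0.15 [-0.001 -0.     0.001]
```

View pics/w4c.png

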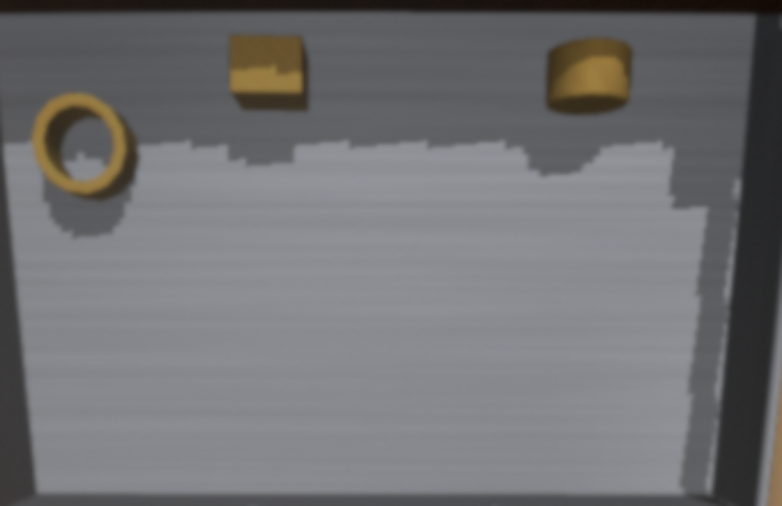

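All three ends lie on the pan floor. The square is flat on a side with its top at 22 mm, and the round is lying on its side with its top at 25 mm. The tips are clear, so I'm handing in.

```bash
python3 - <<'E'
from h import *
env.movel(tow(0,-.32,.2));print(env.sense()['t'],env.sense()['wrist_force'])
workorder.finish_job()
E
```

```text
27.1917 [-0.24279469  0.64705459 -0.29041781]
the job is handed in; nothing more can be done
```

All three brass ends are in the scrap pan and the job is handed in at 27.2 s of the 61 s allowed. I swept the tube, the square and the round, one at a time, along their rows and off the open end with the shut fingertips.

- **Ends in the pan:** The last wrist picture shows all three inside the pan. The square and round have rolled onto their sides on the floor, with tops about 22 and 25 mm above the bench. The tube is standing on end.
- **Left in place:** The last wrist picture of the board shows the punch standing and the bar along the fence. Both are within about 3 mm of their first measured positions, which is about the measuring error. The arm stayed well clear of the block, mallet, brush and bowl. I did not measure these four again, though the brush and bowl look untouched in the scene picture after the sweeps.
- **Forces:** The wrist force was under 1 N at the start and end of each sweep. I did not record it during the sweeps.
- **Disagreement:** The network gave the lying ends' undersides as about 14 mm above the bench, and the tube's as 19 mm. That is expected for the square and round lying on their sides. For the tube it doesn't match the floor at 2 mm, so I went by the picture there; I did not check its height with depth data.

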